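# Square up a box lid and hold it ready over the box

## Robot

A 6-joint arm with a two-finger parallel gripper is mounted at the origin on a cart in front of the work surface, level with it; the furniture and walls round the work are solid. World frame = base frame: x ahead of the robot, y to its left, z up, the work surface at z = 0. Lengths are in m, angles in rad, forces in N, time in s.
With the tool pointing down it reaches from about 0.225 to 0.875 m from the base axis. Payload 3.4 kg.
Tool frame: the origin (TCP) lies at the very end of the fingers, on their centre line; the grasp point (between the pads) lies 19 mm behind it; z points along the fingers, x is the direction in which the jaws open and shut, and the axes are right-handed (so a half turn about z gives the same grasp; the last joint's range is limited). The gripper opens to 85 mm and grips with 20 to 120 N. Pads are 22 mm wide; open, the fingers measure 114 mm over their backs; the gripper's body (76 mm by 85 mm) begins 54 mm behind the grasp point. The pads swing forward as they close: fully open they stand 13 mm farther back than shut.
Start: joints at [1.155, 0.276, 1.505, -0, 1.361, -0.121], TCP at [0.167, 0.55, 0.194] pointing down, gripper open.
Joint ranges: [-2.89, 2.89], [-0.75, 2.08], [0.22, 2.7], [-1.18, 4.32], [0.11, 2.71], [-2.7, 2.7]. Speed limits (rad/s): [2.57, 2.57, 3.14, 3.14, 3.14, 3.14].

## Interface

Orientations are given as a unit quaternion [w, x, y, z].
In Python, from rig import manip gives the robot as it stands.
- The arm moves only by the tool carry_out, never from a script. Its argument "series" is a list of rows, each a list of 2 entries, a list of its own where there are three numbers: the shift along the tool's x, y, z in mm, then the turn about the tool's z in degrees. A call has 1 to 10 rows; each row shifts and turns the pose as measured when the row begins, along the tool's axes as they then stand; what a row does not reach is not made up. A row lasts 1/12 s, in which the tool goes at most 41.7 mm and 7.16 degrees, less where a joint would pass 70% of its speed; a pose out of reach is approached as far as the arm can. A call is refused whole if a number of a shift passes 41.7 or a number of a turn 7.16, either way. A call with a gripper value outside its range is refused whole. "fingers" is the finger opening in mm, from 0 to 85.4, set as the call begins (left out, the last holds). The fingers move at their own pace and stop on an object; "squeeze" is the grip in N (left out, the last holds). Time passes only in rows, so rows that do not move let the fingers close. It gives the time, the measured TCP pose, the force and the opening at its end, in the units of the state.
- manip.get_state(): the state, without advancing time (a new reading comes with each control period).
- manip.get_image(name): name is "scene" or "top"; returns a dict with "frame" (400x640x3 uint8, blue, green, red), "K" (3x3 intrinsics, pixels), "rvec" (rotation vector, rad) and "tvec" (3), from world to camera coordinates, as OpenCV has them. Camera axes: x right, y down, z forward; pixel columns grow to the right and rows downward; lengths in m; the calibration is good to about 2 mm. A picture is of the moment at which its call begins. There is no depth.
- manip.sign_off(): hands the job in, once; it reports no verdict.
The state is a dict: "clock": time; "qpos": joint angles; "qd": joint speeds; "effort": joint torques, N m; "position": TCP position; "ee_rot": TCP orientation; "contact_force": force on the tool from outside, world axes, zero at the start; "moment": the same for the moment, N m; "width": finger opening in m.
Only numpy, scipy, OpenCV 4.12 (cv2) and the standard library are available. Lean on these libraries where they do the work, as an engineer would, in place of code of your own. Each camera call takes 0.05 s, during which the arm holds its last target. There are 200 camera calls.

## Task

Square the loose wooden lid up in the corner jig so that it lies flat with its edges flush against both stops, then take it by its bar handle and carry it over the row of jars to the open wooden box. Hold it there level and still, lined up with the box's rim with a gap of about 15 mm below the lid's cleats, so that I can slip a card in; it must never touch the box, and the jars and the tin in the box must stay where they are. Finish while still holding the lid: do not put it down or let go.

Things in the scene. Friction and masses are not known exactly. Their poses are not given: they have to be found in the camera images.
- lid: Loose wooden lid, about 0.25 kg: panel 160 (x) x 110 (y) x 12 mm on two cleats (80 mm along y, 14 wide, 6 high, at x = -50 and +50 mm), bar handle on top. Origin: centre of the cleats' underside, on which it slides; panel 6 to 18 mm above it, handle top 52 mm. z up. Starts on the jig's board, up to 0.2 rad askew, clear of both stops, 15 to 40 mm to go, x roughly along the jig's x.
- lid_handle (a point): Centre of the lid's bar handle, 41 mm above the lid's origin. The bar is 90 mm long along the lid's x, 16 mm wide (y) and 22 mm high, standing on two feet at its ends with a 12 mm gap between bar and panel.
- jig: Fixed corner jig: board 230 (x) x 180 (y) x 10 mm, two stops 14 mm thick rising 30 mm above it, along its far (+x) and left (+y) edges, the other sides open. Wood on wood is rough: a skewed lid pushed at mid-edge may jam on a stop; push behind the end that stands off. Origin: centre of the underside; z up.
- jig_corner (a point): Inner corner of the jig where the faces of the two stops meet, on the board's top (10 mm above the worktop); axes are those of the jig. The far stop's face is the plane x = 0 and the left stop's face is the plane y = 0 here; the free board lies towards -x and -y. A lid flush with both stops has its origin at x = -80, y = -55, z = 0 mm, with its long side along x.
- tea_box: Fixed open wooden box the lid belongs to, outside 160 (x) x 110 (y) x 90 mm high, walls 8 mm, small dark label strips on its long sides. Origin: centre of its underside; z up.
- box_rim (a point): Centre of the box's open mouth at the height of the rim (90 mm above the worktop), axes as the box. The lid fits either way round (half a turn is the same).
- jar_tray: Fixed low wooden tray, 260 (x) x 80 (y) x 16 mm with an 8 mm high floor, between jig and box, long side pointing away from the robot. Three jars stand in it in a row, spaced about 85 mm; their order varies. Origin: centre of its underside.
- jar_a: Loose white-capped jar in the tray, 62 mm across, 103 mm tall; origin: centre of its underside (8 mm above the worktop).
- jar_b: Loose jar with a wide cap in the tray, 64 mm across, 84 mm tall; origin: centre of its underside.
- jar_c: Loose jar with a wide cap in the tray, 67 mm across, 82 mm tall; origin: centre of its underside.
- packed_tin: Loose small tin, 58 mm across, 72 mm tall, standing inside the box below its rim; origin: centre of its underside.
Mind the look-alikes: they are no part of the job. What is shaped like the packed_tin but yellow is not meant.

How it is judged:
By the outcome, as a careful person would: the job done as asked, in the order asked, and still so for the second after the job is handed in, while the arm keeps its last pose, push and grip.
It also fails if it takes over 72 s, if anything falls off the work surface, if the arm or the gripper's body presses on something with over 40 N, if the wrist force passes 120 N, or if a joint passes its speed limit or range.

## Working session

There is one attempt and no reset: what is moved stays moved. The work goes in short steps, Python scripts to look and compute and a tool call to move; the robot and the scene stay as the last step left them, time stands still between calls to the robot, and variables do not carry over. Pictures are saved under pics/ and viewed, about 8 in all and at most 12, crops included, and the job is handed in when it is done.

Besides the shell and the picture viewer there is one more tool, called after "Request:" by a JSON object that holds its "name" and its "arguments". carry_out: Moves the arm, as the interface text tells. Its arguments: {"type":"object","properties":{"series":{"type":"array","items":{"type":"array"}},"fingers":{"type":"number"},"squeeze":{"type":"number"}},"required":["series"]}

```bash
ls; mkdir -p pics; cat > h.py <<'E'
import numpy as np,cv2
from rig import manip
def cam(n):
    d=manip.get_image(n);d={k:np.array(v) for k,v in d.items()};d['R']=cv2.Rodrigues(d['rvec'].astype(float))[0];return d
def ray(d,px,z):
    px=np.array(px,float).reshape(-1,2);v=np.c_[px,np.ones(len(px))]@np.linalg.inv(d['K']).T@d['R']
    c=-d['R'].T@d['tvec'].ravel();return c+v*((z-c[2])/v[:,2])[:,None]
def proj(d,P): return cv2.projectPoints(np.array(P,float).reshape(-1,1,3),d['rvec'].astype(float),d['tvec'].astype(float),d['K'].astype(float),None)[0].reshape(-1,2)
E
python3 - <<'E'
from h import *
for n in("scene","top"):
    d=cam(n);cv2.imwrite(f"pics/{n}0.png",d['frame']);print(n,-d['R'].T@d['tvec'].ravel(),d['K'].tolist())
    np.savez(f"{n}0.npz",**d)
print(manip.get_state())
E
```

```text
pics
scene [-0.09319988 -0.29000779  0.82354441] [[370.68148663963666, 0.0, 321.2158963487141], [0.0, 370.68148663963666, 201.36834222577826], [0.0, 0.0, 1.0]]
top [0.23018422 0.02662466 1.49459664] [[445.02548923530753, 0.0, 325.12944662422234], [0.0, 445.02548923530753, 201.7041640997371], [0.0, 0.0, 1.0]]
{'clock': 0.1, 'qpos': array([ 1.15501088e+00,  2.76554777e-01,  1.50600058e+00, -2.04318901e-05,
        1.36069970e+00, -1.20999563e-01]), 'qd': array([-1.08826234e-03, -3.06821453e-03, -3.88457919e-03,  6.37755953e-05,
        8.77168004e-04, -9.01566250e-04]), 'effort': array([ 1.70671035e-03, -4.17701590e+01, -2.46404243e+01, -2.12079868e-05,
        5.68117277e-03, -1.43109656e-05]), 'position': array([0.16685538, 0.54970646, 0.1928155 ]), 'ee_rot': array([ 4.19529575e-04,  8.03283882e-01,  5.95595764e-01, -7.17628246e-04]), 'contact_force': array([ 0.44871541,  0.29476026, -0.07632649]), 'moment': array([ 0.02909489,  0.04593054, -0.015662  ]), 'width': 0.08539303019703905}
```

View pics/top0.png

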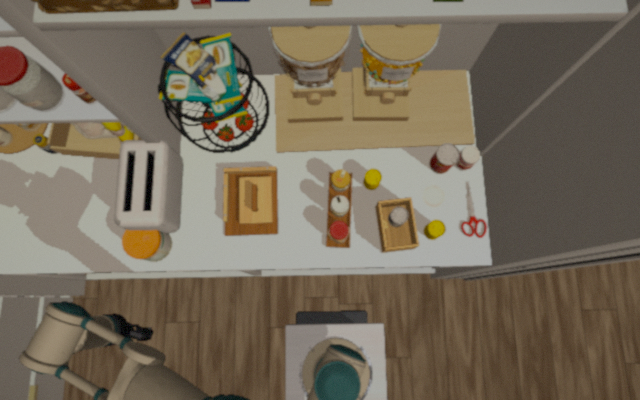

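View pics/scene0.png

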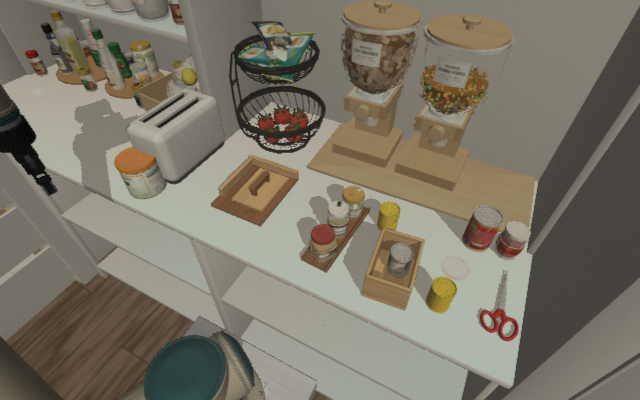

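Top view: jig about (250,200) with the lid and its bar at (251,195), tray with jars at (340,208), box (397,225) with the grey tin (398,216). Look-alikes are the yellow tins at (372,179) and (435,229). Next, close crops.

```bash
python3 - <<'E'
import cv2,numpy as np
t=cv2.imread('pics/top0.png')[155:260,215:425]; s=cv2.imread('pics/scene0.png')[145:310,205:435]
a=cv2.resize(t,(798,399),interpolation=cv2.INTER_CUBIC);cv2.imwrite('pics/c1.png',a)
cv2.imwrite('pics/c2.png',cv2.resize(s,None,fx=3.45,fy=3.45,interpolation=cv2.INTER_CUBIC))
E
```

```text
(no output)
```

View pics/c1.png

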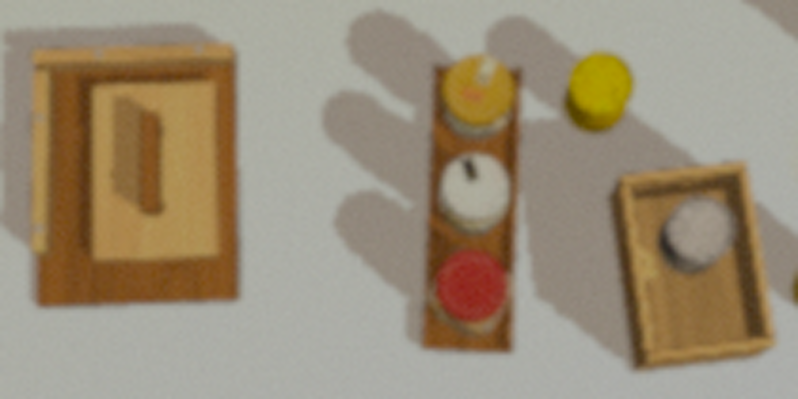

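View pics/c2.png

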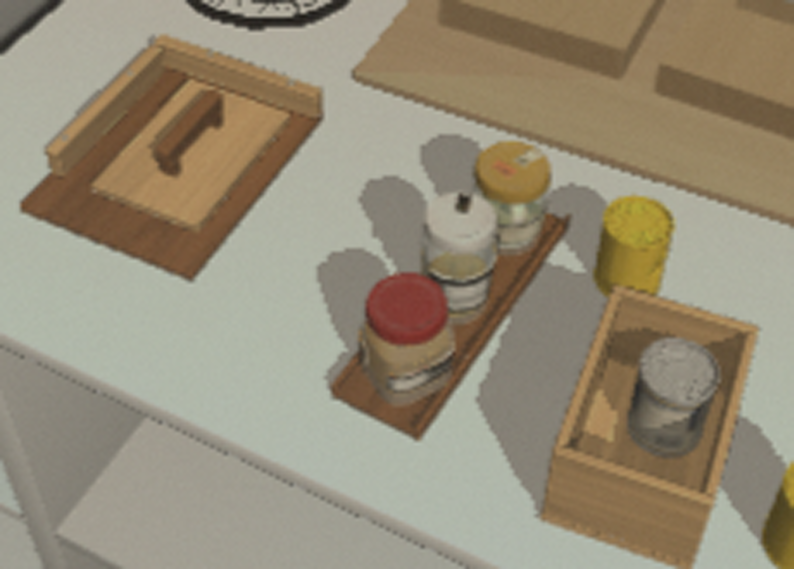

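Lid lies in the jig, askew by a small angle; box is turned about 0.1 rad, tin inside. Corners are clear; I'll refine them and fit the known rectangles.

```bash
cat > fit.py <<'E'
from h import *
def kab(M,P):
    M=np.array(M,float);P=P[:,:2];A=M-M.mean(0);B=P-P.mean(0)
    th=np.arctan2((A[:,0]*B[:,1]-A[:,1]*B[:,0]).sum(),(A*B).sum())
    R=np.array([[np.cos(th),-np.sin(th)],[np.sin(th),np.cos(th)]]);t=P.mean(0)-R@M.mean(0)
    return t,th,P-(M@R.T+t)
def sub(d,px,w=2):
    g=cv2.GaussianBlur(cv2.cvtColor(d['frame'],cv2.COLOR_BGR2GRAY),(3,3),0)
    q=cv2.cornerSubPix(g,np.array(px,np.float32).reshape(-1,1,2),(w,w),(-1,-1),(3,30,.01)).reshape(-1,2)
    return q
E
python3 - <<'E'
from fit import *
d={n:dict(np.load(n+'0.npz')) for n in('top','scene')}
f={'top':lambda c:np.array(c)/3.8+[215,155],'scene':lambda c:np.array(c)/3.45+[205,145]}
R=lambda a,b:[(-a,b),(a,b),(a,-b),(-a,-b)] # NL FL FR NR
obj={'lid':(R(80,55),[28]*4,{'top':[(92,262),(92,84),(214,80),(219,256)],'scene':[(93,188),(192,78),(291,117),(198,229)]}),
'box':(R(80,55),[90]*4,{'top':[(637,367),(617,177),(745,163),(775,343)],'scene':[(557,447),(617,290),(758,328),(712,500)]}),
'jig':([(-216,14),(14,14),(14,-166),(-216,-166)],[10,40,40,10],{'top':[(37,305),(33,46),(235,45),(240,298)],'scene':[(22,207),(155,37),(322,88),(192,279)]}),
'tray':(R(130,40),[16]*4,{'top':[(424,348),(433,66),(521,67),(512,350)],'scene':[(333,388),(0,0),(570,215),(420,437)]})}
for k,(M,z,c) in obj.items():
  for n in('top','scene'):
    raw=f[n](c[n]);q=sub(d[n],raw)
    for nm,p in(('raw',raw),('sub',q)):
      P=np.vstack([ray(d[n],a,b/1000) for a,b in zip(p,z)])*1000
      idx=[0,2,3] if (k=='tray' and n=='scene') else [0,1,2,3]
      t,th,e=kab(np.array(M)[idx],P[idx])
      print(k,n,nm,t.round(1),round(th,4),e.round(0).tolist())
# jars: cap centres
E
```

```text
lid top raw [561.  256.6] 0.0271 [[-1.0, 1.0], [1.0, -0.0], [0.0, 0.0], [-0.0, -1.0]]
lid top sub [560.5 258. ] 0.0318 [[0.0, -0.0], [-2.0, -0.0], [0.0, -1.0], [2.0, 2.0]]
lid scene raw [558.  251.1] 0.0192 [[0.0, -2.0], [2.0, 1.0], [-3.0, 0.0], [0.0, 0.0]]
lid scene sub [557.5 254. ] 0.042 [[1.0, -0.0], [1.0, -0.0], [-1.0, 1.0], [-1.0, -1.0]]
box top raw [ 459.6 -207.6] 0.0951 [[-3.0, 4.0], [-1.0, -1.0], [-1.0, -1.0], [4.0, -2.0]]
box top sub [ 459.5 -206.6] 0.0902 [[-4.0, 6.0], [-0.0, -1.0], [-0.0, -2.0], [5.0, -3.0]]
box scene raw [ 461.3 -212.6] 0.0999 [[5.0, -1.0], [-6.0, -4.0], [-3.0, 2.0], [4.0, 3.0]]
box scene sub [ 462.7 -213.1] 0.1107 [[7.0, -3.0], [-7.0, -4.0], [-2.0, 3.0], [2.0, 5.0]]
jig top raw [659.4 350. ] 0.0091 [[1.0, -1.0], [0.0, 1.0], [-4.0, 0.0], [2.0, -0.0]]
jig top sub [659.6 350.4] 0.0069 [[0.0, -2.0], [0.0, 1.0], [-3.0, -0.0], [3.0, 2.0]]
jig scene raw [653.2 351.2] 0.035 [[5.0, -1.0], [-5.0, 0.0], [0.0, -0.0], [-1.0, 1.0]]
jig scene sub [652.  351.2] 0.0283 [[3.0, -0.0], [-3.0, 0.0], [1.0, -0.0], [-1.0, 1.0]]
tray top raw [526.  -25.8] -0.0542 [[1.0, -1.0], [-2.0, -0.0], [-1.0, -0.0], [2.0, 2.0]]
tray top sub [527.6 -25.6] -0.0604 [[-1.0, -3.0], [0.0, -2.0], [-0.0, 2.0], [1.0, 3.0]]
tray scene raw [524.  -27.7] -0.0487 [[2.0, -1.0], [1.0, 1.0], [-3.0, 0.0]]
tray scene sub [523.1 -27.1] -0.0507 [[3.0, -2.0], [2.0, 1.0], [-5.0, 1.0]]
```

Request:
{"name": "carry_out", "arguments": {"series": [[[0,0,0],-6],[[0,0,0],-6],[[0,0,0],-6],[[-25,25,0],0],[[-25,25,0],0],[[-25,25,0],0],[[-25,25,0],0],[[-25,25,0],0],[[-25,25,0],0],[[-25,25,0],0]], "fingers": 0, "squeeze": 40}}

```text
clock: 0.93
position: [0.3473, 0.3782, 0.1869]
ee_rot: [-0.001, 0.689, 0.724, -0.005]
contact_force: [1.0, 0.5, -0.6]
width: 0.0002
```

```bash
cat > st.py <<'E'
from h import *
from scipy.spatial.transform import Rotation as Ro
s=manip.get_state();q=s['ee_rot'];R=Ro.from_quat(np.r_[q[1:],q[0]]).as_matrix()
print('t',round(s['clock'],2),'p',(s['position']*1000).round(1),'ang',np.degrees(np.arctan2(R[1,0],R[0,0])).round(2),'zt',R[:,2].round(3),'F',s['contact_force'].round(1),'M',s['moment'].round(2),'w',round(s['width']*1000,1))
import sys
if len(sys.argv)>3: print('tool shift',(R.T@(np.array(sys.argv[1:4],float)-s['position']*1000)).round(1))
E
python3 st.py 560 150 193
```

```text
t 0.93 p [347.3 378.2 186.9] ang 92.85 zt [-0.009 -0.006 -1.   ] F [ 1.   0.5 -0.6] M [ 0.07 -0.05  0.  ] w 0.2
tool shift [-238.6  201.    -6.6]
```

Request:
{"name": "carry_out", "arguments": {"series": [[[-26,22,-1],1],[[-26,22,-1],0.8],[[-26,22,0],0],[[-26,22,0],0],[[-26,22,0],0],[[-26,22,0],0],[[-26,22,0],0],[[-26,22,0],0],[[-26,22,0],0],[[0,0,0],0]]}}

```text
clock: 1.77
position: [0.5611, 0.1294, 0.1841]
ee_rot: [-0.001, 0.703, 0.711, -0.008]
contact_force: [0.6, 1.0, -0.1]
width: 0.0001
```

```bash
python3 st.py 560 155 14
```

```text
t 1.77 p [561.1 129.4 184.1] ang 90.63 zt [-0.012 -0.01  -1.   ] F [ 0.6  1.  -0.1] M [ 0.01 -0.05 -0.03] w 0.1
tool shift [ 27.4   1.2 169.9]
```

Request:
{"name": "carry_out", "arguments": {"series": [[[2,0,25],0],[[2,0,25],0],[[2,0,25],0],[[2,0,25],0],[[2,0,25],0],[[2,0,20],0],[[2,0,10],0],[[0,0,5],0],[[0,0,0],0]]}}

```text
clock: 2.52
position: [0.5597, 0.1401, 0.0161]
ee_rot: [-0.001, 0.706, 0.708, -0.008]
contact_force: [-0.0, -0.9, 0.6]
width: -0.0004
```

```bash
python3 st.py 560 155 14
```

```text
t 2.52 p [559.7 140.1  16.1] ang 90.21 zt [-0.014 -0.01  -1.   ] F [-0.  -0.9  0.6] M [ 0.02  0.02 -0.03] w -0.4
tool shift [14.9  0.4  1.9]
```

Request:
{"name": "carry_out", "arguments": {"series": [[[8,0,2],0],[[10,0,0],0],[[10,0,0],0],[[8,0,0],0],[[8,0,0],0],[[8,0,0],0],[[8,0,0],0],[[8,0,0],0],[[4,0,0],0],[[0,0,0],0]]}}

```text
clock: 3.35
position: [0.564, 0.223, 0.0195]
ee_rot: [0.002, 0.705, 0.709, -0.003]
contact_force: [0.8, -0.3, 0.3]
width: -0.0001
```

```bash
python3 st.py 560 225 14
```

```text
t 3.35 p [564.  223.   19.5] ang 90.3 zt [-0.002 -0.007 -1.   ] F [ 0.8 -0.3  0.3] M [-0.03 -0.06  0.  ] w -0.1
tool shift [ 2.  -3.9  5.5]
```

```bash
cat > snap.py <<'E'
from h import *
import sys
k=sys.argv[1];x0,y0,x1,y1,u0,v0,u1,v1=map(int,sys.argv[2:10])
a=[]
for n,(l,t,r,b) in(('top',(x0,y0,x1,y1)),('scene',(u0,v0,u1,v1))):
    d=cam(n);np.savez(f'{n}{k}.npz',**d);c=d['frame'][t:b,l:r];s=min(395/(r-l),590/(b-t));a.append(cv2.resize(c,None,fx=s,fy=s,interpolation=cv2.INTER_CUBIC));print(n,s,sum(i.shape[1] for i in a[:-1]))
h=max(i.shape[0] for i in a)
cv2.imwrite(f'pics/s{k}.png',np.hstack([cv2.copyMakeBorder(i,0,h-i.shape[0],0,0,0) for i in a]))
E
python3 snap.py 1 215 155 290 245 200 140 310 240
```

```text
top 5.266666666666667 0
scene 3.590909090909091 395
```

View pics/s1.png

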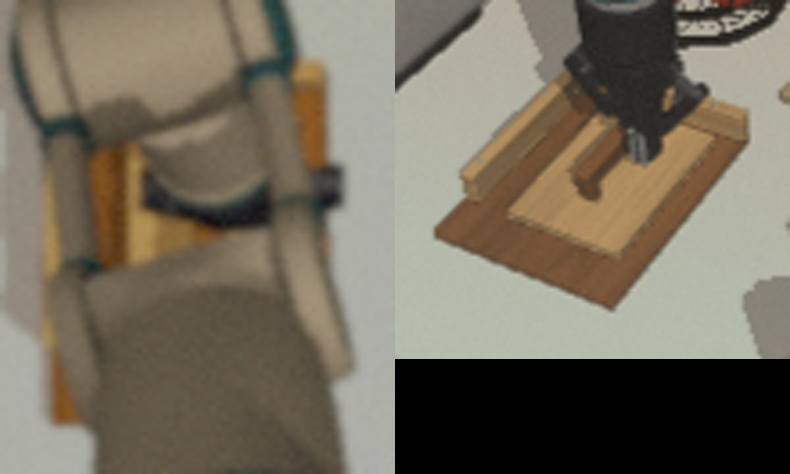

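The scene view shows the tips at about (640,155) in this crop, near the handle; unclear whether they are on or in front of the panel. Project to find out.

```bash
python3 - <<'E'
from fit import *
d=dict(np.load('scene1.npz'))
c=lambda p:((proj(d,np.array(p)/1000)-[200,140])*3.591+[395,0]).round(0).tolist()
print(c([[564,223,19.5],[564,223,35],[559,208,28],[559,200,28]]))
q=(np.array([(510,215),(617,255),(717,134)])-[395,0])/3.591+[200,140]
P=ray(d,q,.028)*1000;print(P.round(1),ray(d,(np.array([(588,190)])-[395,0])/3.591+[200,140],.050)*1000)
t,th,e=kab([(-80,55),(-80,-55),(80,-55)],P);print(t,th,e.round(1))
E
```

```text
[[648.0, 188.0], [646.0, 175.0], [659.0, 190.0], [667.0, 193.0]]
[[475.8 301.4  28. ]
 [479.6 197.2  28. ]
 [643.3 200.8  28. ]] [[513.62279655 245.89156704  50.        ]]
[558.73841458 252.64418222] 0.04447771197923743 [[-0.6 -2.6]
 [-1.6  3. ]
 [ 2.2 -0.4]]
```

```bash
python3 - <<'E'
from fit import *
d=dict(np.load('scene1.npz'));d0=dict(np.load('scene0.npz'))
print(proj(d0,[[.167,.55,.193]]), proj(d,[[.564,.223,.0195],[.564,.223,.1]]))
df=np.abs(d['frame'].astype(int)-d0['frame']).max(2)
m=(df>40).astype(np.uint8)
for v in range(170,198): 
    u=np.where(m[v,250:290])[0]
    print(v,(u+250).tolist()[:1],(u+250).tolist()[-1:],len(u),end='; ')
c=np.hstack([x['frame'][150:215,235:300] for x in(d0,d)]);cv2.imwrite('pics/z1.png',cv2.resize(c,None,fx=6,fy=6,interpolation=cv2.INTER_CUBIC))
E
python3 st.py
```

```text
[[ 56.21891676 198.16305124]] [[270.45245857 192.29940598]
 [267.97350879 172.72491471]]
170 [257] [282] 25; 171 [257] [282] 26; 172 [257] [280] 24; 173 [258] [279] 19; 174 [262] [278] 16; 175 [263] [277] 13; 176 [265] [276] 10; 177 [264] [275] 8; 178 [268] [274] 6; 179 [266] [274] 7; 180 [266] [274] 7; 181 [268] [274] 7; 182 [264] [273] 10; 183 [265] [272] 8; 184 [266] [271] 6; 185 [267] [270] 4; 186 [] [] 0; 187 [] [] 0; 188 [] [] 0; 189 [] [] 0; 190 [] [] 0; 191 [] [] 0; 192 [] [] 0; 193 [] [] 0; 194 [] [] 0; 195 [] [] 0; 196 [] [] 0; 197 [] [] 0; t 3.45 p [563.9 222.1  19.4] ang 90.28 zt [-0.002 -0.007 -1.   ] F [ 0.9 -0.1 -0.2] M [-0.06 -0.03 -0.02] w -0.0
```

View pics/z1.png

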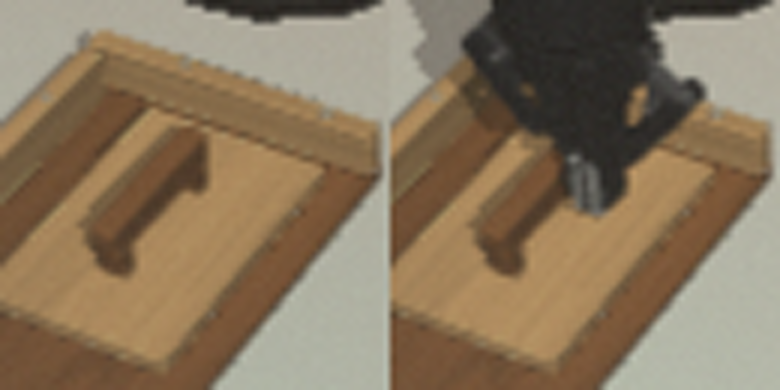

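Lid has not moved, and the tips appear about 28 mm higher than the state's z. Probe gently downwards over the panel to settle the offset.

Request:
{"name": "carry_out", "arguments": {"series": [[[-8,0,2],0],[[0,0,2],0],[[0,0,2],0],[[0,0,2],0],[[0,0,0],0]]}}

```text
clock: 3.87
position: [0.5635, 0.2107, 0.0102]
ee_rot: [0.002, 0.706, 0.708, -0.004]
contact_force: [0.3, -0.4, 0.3]
width: -0.0003
```

```bash
python3 st.py; python3 - <<'E'
from h import *
s=manip.get_state();print(s['qpos'].round(3))
E
```

```text
t 3.87 p [563.5 210.7  10.2] ang 90.15 zt [-0.003 -0.008 -1.   ] F [ 0.3 -0.4  0.3] M [ 0.02  0.05 -0.01] w -0.3
[ 0.247  0.47   1.696 -0.009  0.982 -1.321]
```

Request:
{"name": "carry_out", "arguments": {"series": [[[0,0,2],0],[[0,0,2],0],[[0,0,2],0],[[0,0,1.5],0],[[0,0,0],0]]}}

```text
clock: 4.28
position: [0.5634, 0.21, 0.0016]
ee_rot: [0.002, 0.707, 0.708, -0.004]
contact_force: [0.6, 0.5, -0.4]
width: -0.0001
```

```bash
python3 st.py
```

```text
t 4.28 p [563.4 210.    1.6] ang 90.09 zt [-0.004 -0.008 -1.   ] F [ 0.6  0.5 -0.4] M [-0.01 -0.01  0.04] w -0.1
```

Request:
{"name": "carry_out", "arguments": {"series": [[[0,0,1.5],0],[[0,0,1.5],0],[[0,0,1.5],0],[[0,0,0],0]]}}

```text
clock: 4.62
position: [0.5634, 0.2103, -0.0034]
ee_rot: [0.002, 0.706, 0.708, -0.004]
contact_force: [0.3, 0.8, 0.3]
width: 0.0002
```

```bash
cat > tip.py <<'E'
from fit import *
import sys
k=sys.argv[1]
d=cam('scene');np.savez(f'scene{k}.npz',**d);d0=dict(np.load('scene0.npz'))
s=manip.get_state();p=s['position'];pr=proj(d,[p])[0];print('pred tip px',pr.round(1),'F',s['contact_force'].round(1),'p',(p*1000).round(1))
m=(np.abs(d['frame'].astype(int)-d0['frame']).max(2)>40).astype(np.uint8)
m=cv2.morphologyEx(m,cv2.MORPH_OPEN,np.ones((2,2)))
n,l,st,_=cv2.connectedComponentsWithStats(m);i=1+st[1:,4].argmax();v,u=np.where(l==i)
sel=v>v.max()-2;print('blob bottom',v.max(),u[sel].min(),u[sel].max())
E
python3 st.py; python3 tip.py 2
```

```text
t 4.62 p [563.4 210.3  -3.4] ang 90.12 zt [-0.004 -0.008 -1.   ] F [0.3 0.8 0.3] M [0.   0.05 0.03] w 0.2
pred tip px [274.4 198.9] F [ 0.7 -0.3  1. ] p [563.5 210.3  -3.2]
blob bottom 281 120 123
```

```bash
python3 - <<'E'
from fit import *
d=dict(np.load('scene2.npz'));d0=dict(np.load('scene0.npz'))
m=(np.abs(d['frame'].astype(int)-d0['frame']).max(2)>40)
for v in range(178,202):
    u=np.where(m[v,255:290])[0]+255;print(v,u.tolist())
for z in(.028,.035,.04):print(proj(d,[[.5635,.2103,z]]))
E
```

```text
178 [261, 262, 263, 268, 269, 270, 271, 272, 273, 274, 275, 276, 277, 278, 279, 280, 281, 282, 283, 284, 285, 286]
179 [269, 270, 271, 272, 273, 274, 275, 276, 277, 278, 279, 280, 281, 282, 283, 284, 285]
180 [269, 270, 271, 272, 273, 274, 275, 276, 277, 278, 279, 280, 281, 282, 283, 284]
181 [267, 268, 269, 270, 271, 272, 273, 274, 275, 276, 277, 278, 279, 280, 281, 282, 283]
182 [266, 267, 268, 269, 270, 271, 272, 273, 274, 275, 276, 277, 278, 279, 280, 281, 282]
183 [267, 268, 269, 270, 271, 272, 273, 274, 275, 276, 277, 278, 279, 280]
184 [267, 268, 269, 270, 271, 272, 273, 274, 275, 276, 277, 278, 279]
185 [267, 268, 269, 270, 271, 272, 273, 274, 275, 276, 277, 278]
186 [267, 268, 269, 270, 271, 272, 273, 274, 275, 276, 277, 278]
187 [268, 269, 270, 271, 272, 273, 274, 275, 276, 277, 278]
188 [268, 269, 270, 271, 272, 273, 274, 275, 276, 277, 278]
189 [268, 269, 270, 271, 272, 273, 274, 275, 276, 277]
190 [269, 270, 271, 272, 273, 274, 275, 276]
191 [270, 271, 272, 273, 274, 275]
192 [271, 272, 273, 274]
193 []
194 []
195 []
196 []
197 []
198 []
199 []
200 []
201 []
[[273.60398485 191.77955514]]
[[273.41044538 190.13866864]]
[[273.27114878 188.95766976]]
```

Request:
{"name": "carry_out", "arguments": {"series": [[[0,0,1.5],0],[[0,0,1.5],0],[[0,0,0],0]]}}

```text
clock: 4.92
position: [0.5637, 0.2104, -0.0063]
ee_rot: [0.002, 0.706, 0.708, -0.004]
contact_force: [-0.2, -0.7, 0.2]
width: 0.0001
```

```bash
python3 st.py
```

```text
t 4.92 p [563.7 210.4  -6.3] ang 90.12 zt [-0.003 -0.008 -1.   ] F [-0.2 -0.7  0.2] M [ 0.06 -0.   -0.05] w 0.1
```

Request:
{"name": "carry_out", "arguments": {"series": [[[0,0,1.5],0],[[0,0,1.5],0],[[0,0,1.5],0],[[0,0,0],0]]}}

```text
clock: 5.25
position: [0.5642, 0.2104, -0.0093]
ee_rot: [0.002, 0.706, 0.708, -0.004]
contact_force: [0.7, -0.2, 0.4]
width: 0.0003
```

```bash
python3 st.py;python3 tip.py 3
```

```text
t 5.25 p [564.2 210.4  -9.3] ang 90.12 zt [-0.002 -0.008 -1.   ] F [ 0.7 -0.2  0.4] M [0.03 0.01 0.01] w 0.3
pred tip px [274.7 200.1] F [-0.2 -0.1  0.1] p [564.4 210.4  -9.4]
blob bottom 281 120 124
```

```bash
python3 - <<'E'
from fit import *
d=dict(np.load('scene3.npz'));d1=dict(np.load('scene2.npz'))
c=np.hstack([x['frame'][150:215,235:300] for x in(d1,d)]);cv2.imwrite('pics/z2.png',cv2.resize(c,None,fx=6,fy=6,interpolation=cv2.INTER_CUBIC))
E
```

```text
(no output)
```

View pics/z2.png

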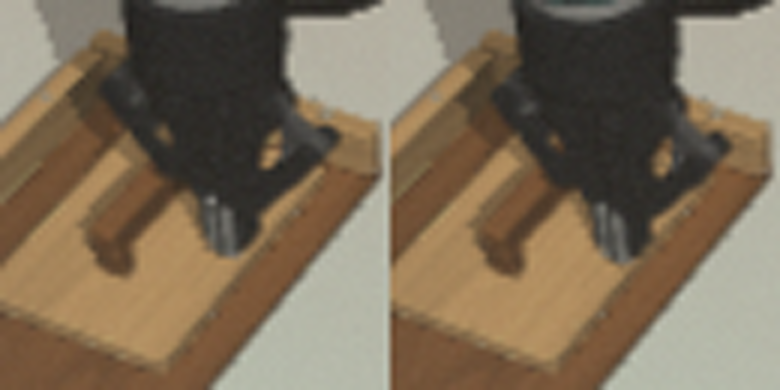

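```bash
python3 - <<'E'
from fit import *
d=dict(np.load('scene3.npz'))
for z in(.02,.03,.04,.05):
  print(z,proj(d,[[.5644+a,.2104+b,z] for a,b in((0,0),(-.011,0),(-.011,-.014),(-.011,.014),(.011,-.014))]).round(1).tolist())
E
```

```text
0.02 [[274.0, 193.4], [272.0, 195.7], [275.9, 197.2], [268.2, 194.2], [279.7, 192.7]]
0.03 [[273.7, 191.1], [271.7, 193.3], [275.6, 194.9], [267.9, 191.8], [279.5, 190.4]]
0.04 [[273.4, 188.8], [271.4, 191.0], [275.4, 192.5], [267.5, 189.5], [279.2, 188.1]]
0.05 [[273.1, 186.4], [271.1, 188.6], [275.1, 190.1], [267.2, 187.1], [279.0, 185.7]]
```

Request:
{"name": "carry_out", "arguments": {"series": [[[0,0,2],0],[[0,0,2],0],[[0,0,0],0]]}}

```text
clock: 5.55
position: [0.5648, 0.2103, -0.009]
ee_rot: [0.003, 0.706, 0.708, -0.003]
contact_force: [0.3, 0.1, -0.2]
width: -0.0001
```

```bash
python3 st.py
```

```text
t 5.55 p [564.8 210.3  -9. ] ang 90.14 zt [ 0.    -0.008 -1.   ] F [ 0.3  0.1 -0.2] M [ 0.06 -0.03 -0.01] w -0.1
```

```bash
python3 - <<'E'
from fit import *
from scipy.spatial.transform import Rotation as Ro
d=dict(np.load('scene0.npz'));t=dict(np.load('top0.npz'))
R=Ro.from_quat([8.03283882e-01,5.95595764e-01,-7.17628246e-04,4.19529575e-04]).as_matrix();p=np.array([.16685,.5497,.1928])
for dz in(0,.013,.037,.05):
  P=[p+R@[sx*.05,0,-dz] for sx in(-1,1)];print(dz,proj(d,P).round(1).tolist(),proj(t,P).round(1).tolist())
a=cv2.resize(d['frame'][130:210,0:80],(395,395));b=cv2.resize(t['frame'][300:360,90:170],(395,296))
cv2.imwrite('pics/g.png',np.hstack([a,cv2.copyMakeBorder(b,0,99,0,0,0)]))
E
```

```text
0 [[64.2, 209.1], [48.8, 188.0]] [[157.3, 330.0], [124.2, 320.0]]
0.013 [[61.5, 205.3], [46.0, 184.2]] [[155.6, 330.3], [122.1, 320.2]]
0.037 [[56.1, 197.8], [40.6, 176.7]] [[152.3, 330.9], [118.2, 320.6]]
0.05 [[53.2, 193.7], [37.7, 172.6]] [[150.5, 331.3], [116.0, 320.8]]
```

View pics/g.png

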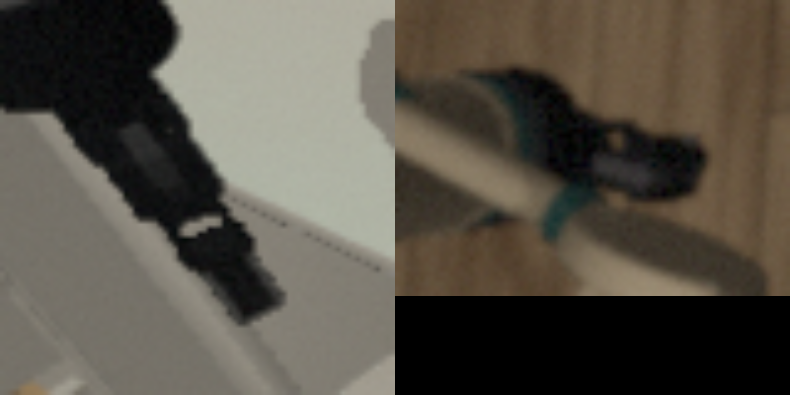

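State's z is constantly 37 mm below the real tips (contact at -9 on the panel top at 28; the start picture agrees: 13+37). I'll use tip z = reported + 37. Retreat, go lower, push again.

Request:
{"name": "carry_out", "arguments": {"series": [[[0,0,-10],0],[[-20,0,0],0],[[-25,0,0],0],[[-20,0,0],0],[[0,0,0],0],[[0,0,12],0],[[0,0,8],0],[[0,-2,4],0],[[0,-2,0],0],[[0,0,0],0]]}}

```text
clock: 6.38
position: [0.5629, 0.1456, -0.0205]
ee_rot: [0.004, 0.706, 0.708, -0.0]
contact_force: [-0.5, -0.4, -0.5]
width: -0.0002
```

```bash
python3 st.py 560 160 -23
```

```text
t 6.38 p [562.9 145.6 -20.5] ang 90.22 zt [ 0.005 -0.006 -1.   ] F [-0.5 -0.4 -0.5] M [ 0.02  0.02 -0.03] w -0.2
tool shift [14.4 -2.9  2.4]
```

Request:
{"name": "carry_out", "arguments": {"series": [[[10,0,2],0],[[10,0,1],0],[[10,0,0.5],0],[[8,0,0.5],0],[[8,0,0.5],0],[[8,0,0.5],0],[[6,0,0.5],0]]}}

```text
clock: 6.97
position: [0.5634, 0.2116, -0.0252]
ee_rot: [0.006, 0.704, 0.71, -0.0]
contact_force: [-0.1, -3.6, 3.2]
width: 0.0003
```

```bash
python3 st.py 560 225 -23
```

```text
t 6.97 p [563.4 211.6 -25.2] ang 90.44 zt [ 0.007 -0.009 -1.   ] F [-0.1 -3.6  3.2] M [-0.55  0.03 -0.02] w 0.3
tool shift [13.4 -3.3 -2.3]
```

Request:
{"name": "carry_out", "arguments": {"series": [[[4,0,-2],0],[[4,0,0],0],[[4,0,0],0],[[4,0,0],0]]}}

```text
clock: 7.3
position: [0.5642, 0.2281, -0.0231]
ee_rot: [0.008, 0.703, 0.711, -0.001]
contact_force: [1.9, -16.9, 0.4]
width: -0.0001
```

```bash
python3 st.py
```

```text
t 7.3 p [564.2 228.1 -23.1] ang 90.62 zt [ 0.009 -0.013 -1.   ] F [  1.9 -16.9   0.4] M [-2.79 -0.12 -0.06] w -0.1
```

Request:
{"name": "carry_out", "arguments": {"series": [[[4,0,0],0],[[4,0,0],0]]}}

```text
clock: 7.47
position: [0.5642, 0.2272, -0.023]
ee_rot: [0.013, 0.701, 0.713, -0.007]
contact_force: [0.4, -14.0, 5.7]
width: -0.0002
```

```bash
python3 st.py
```

```text
t 7.47 p [564.2 227.2 -23. ] ang 90.99 zt [ 0.008 -0.029 -1.   ] F [  0.4 -14.    5.7] M [-2.25 -0.19 -0.06] w -0.2
```

Flush contact with the left stop near y=228 (about 15 N). Now check each end: the near end first.

Request:
{"name": "carry_out", "arguments": {"series": [[[-8,0,-1],0],[[-4,-15,0],0],[[0,-20,0],0],[[0,-15,0],0],[[0,0,0],0],[[4,0,0],0],[[4,0,0],0],[[3,0,0],0],[[3,0,0],0],[[3,0,0],0]]}}

```text
clock: 8.3
position: [0.516, 0.2259, -0.0225]
ee_rot: [0.016, 0.701, 0.713, -0.011]
contact_force: [-1.1, -13.5, 6.6]
width: -0.0001
```

```bash
python3 st.py
```

```text
t 8.3 p [516.  225.9 -22.5] ang 91.0 zt [ 0.008 -0.038 -0.999] F [ -1.1 -13.5   6.6] M [-2.01  0.18  0.01] w -0.1
```

Request:
{"name": "carry_out", "arguments": {"series": [[[-8,0,0],0],[[-4,20,0],0],[[0,30,0],0],[[0,30,0],0],[[0,18,0],0],[[0,0,0],0],[[4,0,0],0],[[4,0,0],0],[[3,0,0],0],[[3,0,0],0]]}}

```text
clock: 9.13
position: [0.6221, 0.2275, -0.0231]
ee_rot: [0.019, 0.7, 0.714, -0.011]
contact_force: [4.9, -15.8, 2.1]
width: -0.0
```

```bash
python3 st.py
```

```text
t 9.13 p [622.1 227.5 -23.1] ang 91.12 zt [ 0.012 -0.043 -0.999] F [  4.9 -15.8   2.1] M [-2.55 -0.75 -0.07] w -0.0
```

Request:
{"name": "carry_out", "arguments": {"series": [[[-10,0,-2],0],[[-5,-25,0],0],[[0,-30,0],0],[[0,-30,0],0],[[0,-30,0],0],[[0,-30,0],0],[[0,-25,0],0],[[0,0,0],0]]}}

```text
clock: 9.8
position: [0.4362, 0.2071, -0.0228]
ee_rot: [0.018, 0.699, 0.715, -0.013]
contact_force: [-0.8, -0.0, 0.0]
width: 0.0001
```

```bash
python3 st.py 448 295 -23
```

```text
t 9.8 p [436.2 207.1 -22.8] ang 91.23 zt [ 0.006 -0.044 -0.999] F [-0.8 -0.   0. ] M [0.01 0.06 0.01] w 0.1
tool shift [87.6 13.7 -3.6]
```

Request:
{"name": "carry_out", "arguments": {"series": [[[20,0,-1],0],[[20,0,-1],0],[[20,0,-1],0],[[18,0,-1],0],[[0,0,0],0],[[0,10,0],0],[[0,10,0],0],[[0,8,0],0]]}}

```text
clock: 10.47
position: [0.4537, 0.2873, -0.02]
ee_rot: [0.016, 0.698, 0.716, -0.015]
contact_force: [0.6, -0.2, 0.5]
width: 0.0003
```

```bash
python3 st.py 448 295 -23
```

```text
t 10.47 p [453.7 287.3 -20. ] ang 91.48 zt [ 0.001 -0.044 -0.999] F [ 0.6 -0.2  0.5] M [-0.01  0.04 -0.04] w 0.3
tool shift [ 8.  -5.5  2.7]
```

Request:
{"name": "carry_out", "arguments": {"series": [[[3,6,1],0],[[3,6,1],0],[[0,5,0.5],0],[[0,5,0],0],[[0,4,0],0],[[0,4,0],0],[[0,3,0],0]]}}

```text
clock: 11.05
position: [0.4875, 0.2901, -0.024]
ee_rot: [0.013, 0.7, 0.714, -0.02]
contact_force: [-3.9, -0.1, 3.2]
width: 0.0002
```

```bash
python3 st.py
```

```text
t 11.05 p [487.5 290.1 -24. ] ang 91.1 zt [-0.01  -0.047 -0.999] F [-3.9 -0.1  3.2] M [ 0.05  0.63 -0.  ] w 0.2
```

Request:
{"name": "carry_out", "arguments": {"series": [[[0,3,-1],0],[[0,3,0],0],[[0,3,0],0]]}}

```text
clock: 11.3
position: [0.4871, 0.2897, -0.0245]
ee_rot: [0.007, 0.701, 0.712, -0.027]
contact_force: [-8.5, 0.7, 6.9]
width: 0.0001
```

```bash
python3 st.py
```

```text
t 11.3 p [487.1 289.7 -24.5] ang 90.96 zt [-0.028 -0.049 -0.998] F [-8.5  0.7  6.9] M [ 0.2   1.31 -0.07] w 0.1
```

Request:
{"name": "carry_out", "arguments": {"series": [[[0,3,0],0],[[0,3,0],0]]}}

```text
clock: 11.47
position: [0.4865, 0.2896, -0.0248]
ee_rot: [0.003, 0.701, 0.712, -0.032]
contact_force: [-8.6, 0.7, 6.1]
width: -0.0002
```

```bash
python3 st.py
```

```text
t 11.47 p [486.5 289.6 -24.8] ang 90.92 zt [-0.041 -0.05  -0.998] F [-8.6  0.7  6.1] M [ 0.12  1.27 -0.06] w -0.2
```

Stopped at x≈487 (predicted flush ≈486): against the far stop. Tool has tilted 3-4° from the pushes, so I'll untilt it by pushing gently on the outer face of the left stop. First see lid state while retreating.

Request:
{"name": "carry_out", "arguments": {"series": [[[0,-10,0],0],[[0,-5,-20],0],[[0,0,-25],0],[[25,0,0],0],[[25,0,0],0],[[25,0,0],0],[[25,0,0],0],[[0,0,0],0]]}}

```text
clock: 12.13
position: [0.4778, 0.3957, 0.0188]
ee_rot: [0.008, 0.702, 0.712, -0.024]
contact_force: [0.2, 1.4, 0.7]
width: -0.0003
```

```bash
python3 st.py 560 395 -20; python3 snap.py 4 215 155 290 245 205 145 290 230
```

```text
t 12.13 p [477.8 395.7  18.8] ang 90.83 zt [-0.022 -0.045 -0.999] F [0.2 1.4 0.7] M [0.03 0.01 0.03] w -0.3
tool shift [-0.2 83.1 36.9]
top 5.266666666666667 0
scene 4.647058823529412 395
```

View pics/s4.png

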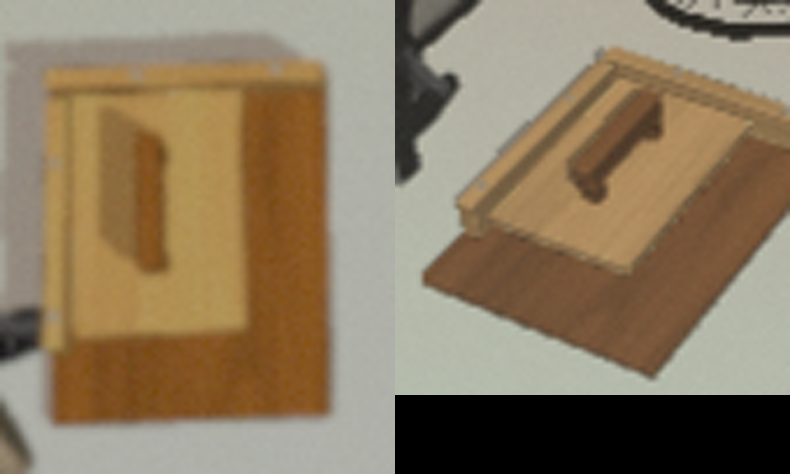

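Lid lies flush in both views (top crop: lid x 72–246, rows 90–335; left gap is only a shadow line). Now untilt against the outside of the left stop.

Request:
{"name": "carry_out", "arguments": {"series": [[[1,25,0],0],[[1,25,0],0],[[1,25,0],0],[[2,5,15],0],[[2,0,20],0],[[-4,0,0],0],[[-5,0,0],0],[[-5,0,0],0]]}}

```text
clock: 12.9
position: [0.5569, 0.3763, -0.0215]
ee_rot: [0.009, 0.703, 0.711, -0.027]
contact_force: [-0.5, 16.0, -7.4]
width: -0.0001
```

```bash
python3 st.py; python3 - <<'E'
from fit import *
d=dict(np.load('top4.npz'));s=dict(np.load('scene4.npz'))
A=[(70,338),(73,90),(243,88),(248,329)];B=[(485,217),(0,0),(752,122),(628,272)]
qa=np.array(A)/5.2667+[215,155];qb=(np.array(B)-[395,0])/4.647+[205,145]
M=np.array([(-80,55),(80,55),(80,-55),(-80,-55)])
for d_,q,i in((d,qa,[0,1,2,3]),(s,qb,[0,2,3])):
  for qq in(q,sub(d_,q)):
    P=ray(d_,qq,.028)*1000;t,th,e=kab(M[i],P[i]);print('lid',t.round(1),th.round(4),e.round(1).tolist())
J=np.array([(-216,14),(14,14),(14,-166),(-216,-166)])
for d_,q in((d,np.array([(52,422),(45,65),(325,62),(329,414)])/5.2667+[215,155]),(s,(np.array([(424,282),(602,47),(0,0),(655,378)])-[395,0])/4.647+[205,145])):
  i=[0,1,2,3] if d_ is d else [0,1,3]
  P=np.vstack([ray(d_,a,z) for a,z in zip(q,(.01,.04,.04,.01))])*1000;t,th,e=kab(J[i],P[i]);print('jig',t.round(1),th.round(4),e.round(1).tolist())
E
```

```text
t 12.9 p [556.9 376.3 -21.5] ang 90.66 zt [-0.026 -0.052 -0.998] F [-0.5 16.  -7.4] M [ 2.68  0.05 -0.06] w -0.1
lid [578.2 292.4] 0.021 [[-1.5, 1.2], [2.2, 0.5], [-0.8, 0.0], [-0.0, -1.8]]
lid [579.8 293. ] 0.0209 [[-3.1, 0.7], [0.8, -5.8], [0.6, 4.1], [1.7, 1.0]]
lid [574.5 290.4] 0.0332 [[0.4, 0.8], [0.3, 0.3], [-0.8, -1.1]]
lid [575.3 291.4] 0.0298 [[-0.5, -0.5], [-0.3, -0.4], [0.9, 0.9]]
jig [659.3 350.6] 0.0079 [[1.4, -2.1], [-0.4, 0.9], [-3.1, -0.0], [2.0, 1.3]]
jig [652.2 352.5] 0.045 [[3.7, -1.7], [-1.3, 1.8], [-2.4, -0.1]]
```

Request:
{"name": "carry_out", "arguments": {"series": [[[-4,0,0],0],[[-4,0,0],0],[[-4,0,0],0]]}}

```text
clock: 13.15
position: [0.5572, 0.378, -0.0211]
ee_rot: [0.001, 0.706, 0.708, -0.015]
contact_force: [1.4, 11.8, -8.8]
width: -0.0005
```

```bash
python3 st.py
```

```text
t 13.15 p [557.2 378.  -21.1] ang 90.2 zt [-0.02  -0.022 -1.   ] F [ 1.4 11.8 -8.8] M [ 2.   -0.22  0.03] w -0.5
```

Works (-0.052 → -0.022). Two more rows, then back off.

Request:
{"name": "carry_out", "arguments": {"series": [[[-4,0,0],0],[[-4,0,0],0],[[6,0,0],0],[[0,0,0],0]]}}

```text
clock: 13.48
position: [0.5566, 0.3855, -0.0197]
ee_rot: [-0.004, 0.707, 0.707, -0.005]
contact_force: [-0.2, -0.1, 0.6]
width: 0.0001
```

```bash
python3 st.py 577 294 50
```

```text
t 13.48 p [556.6 385.5 -19.7] ang 89.99 zt [-0.014 -0.001 -1.   ] F [-0.2 -0.1  0.6] M [-0.03  0.04  0.02] w 0.1
tool shift [-91.6  19.5 -69.9]
```

Request:
{"name": "carry_out", "arguments": {"series": [[[0,0,-25],0],[[0,2,-30],0],[[0,4,-25],0],[[-20,4,0],-0.5],[[-25,4,0],-0.5],[[-25,4,0],0],[[-15,0,0],0],[[0,0,0],0]], "fingers": 60}}

```text
clock: 14.15
position: [0.5732, 0.2918, 0.0703]
ee_rot: [-0.001, 0.699, 0.716, -0.008]
contact_force: [-0.1, -0.4, 0.1]
width: 0.0599
```

```bash
python3 st.py 577 294.5 -6
```

```text
t 14.15 p [573.2 291.8  70.3] ang 91.38 zt [-0.013 -0.01  -1.   ] F [-0.1 -0.4  0.1] M [ 0.   -0.03 -0.  ] w 59.9
tool shift [ 3.3  4.9 76.2]
```

Request:
{"name": "carry_out", "arguments": {"series": [[[1,2,20],0.4],[[1,1,20],0],[[1,1,15],0],[[0,0,10],0],[[0,0,5],0],[[0,0,4],0],[[0,0,0],0]]}}

```text
clock: 14.73
position: [0.5753, 0.2948, -0.003]
ee_rot: [-0.001, 0.702, 0.712, -0.006]
contact_force: [-0.3, 0.2, 0.2]
width: 0.0602
```

```bash
python3 st.py 577 294.5 -5
```

```text
t 14.73 p [575.3 294.8  -3. ] ang 90.76 zt [-0.01  -0.008 -1.   ] F [-0.3  0.2  0.2] M [ 0.03 -0.02 -0.02] w 60.2
tool shift [-0.3  1.7  2. ]
```

Request:
{"name": "carry_out", "arguments": {"series": [[[0,0,1],0],[[0,0,0],0],[[0,0,0],0],[[0,0,0],0],[[0,0,0],0],[[0,0,0],0]], "fingers": 8, "squeeze": 30}}

```text
clock: 15.23
position: [0.5759, 0.2957, -0.0021]
ee_rot: [-0.0, 0.702, 0.712, -0.005]
contact_force: [1.0, -0.0, -3.1]
width: 0.0156
```

```bash
python3 st.py
```

```text
t 15.23 p [575.9 295.7  -2.1] ang 90.81 zt [-0.008 -0.007 -1.   ] F [ 1.  -0.  -3.1] M [ 0.01  0.01 -0.  ] w 15.6
```

Gripped (15.6 mm). Seat it once more against both stops and the board before lifting, with more squeeze.

Request:
{"name": "carry_out", "arguments": {"series": [[[1,1,2],0],[[2,2,1],0],[[2,2,1],0]], "squeeze": 50}}

```text
clock: 15.48
position: [0.5763, 0.2963, -0.002]
ee_rot: [-0.001, 0.702, 0.712, -0.011]
contact_force: [-6.5, -7.8, 7.6]
width: 0.0151
```

```bash
python3 st.py; python3 snap.py 5 215 155 290 245 205 145 290 230
```

```text
t 15.48 p [576.3 296.3  -2. ] ang 90.85 zt [-0.016 -0.014 -1.   ] F [-6.5 -7.8  7.6] M [-0.77  0.69 -0.16] w 15.1
top 5.266666666666667 0
scene 4.647058823529412 395
```

View pics/s5.png

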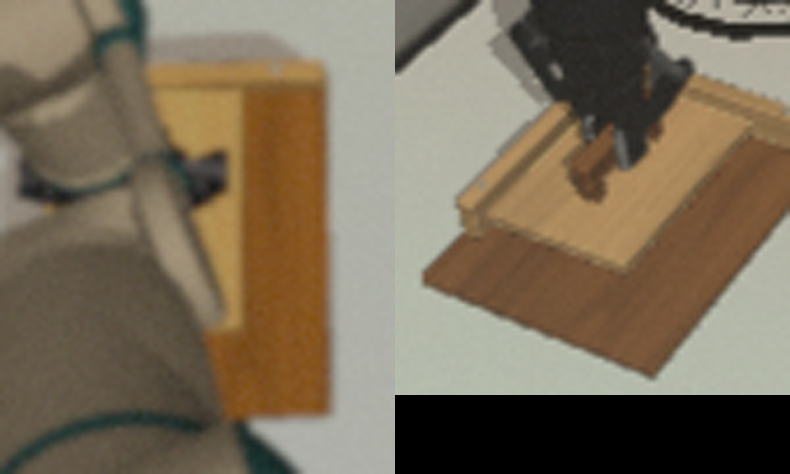

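Lid still flush, bar held mid-length, force on both stops (-6.5, -7.8 N). Now a close look at the box for its pose before the carry.

```bash
python3 - <<'E'
from h import *
a=[]
for n,(l,t,r,b) in(('top',(375,190,420,255)),('scene',(360,225,428,310))):
    F=[];
    for i in range(4): d=cam(n);F.append(d['frame'].astype(float))
    d['frame']=np.mean(F,0).astype(np.uint8);np.savez(f'{n}B.npz',**d)
    c=d['frame'][t:b,l:r];a.append(cv2.resize(c,None,fx=8 if n=='top' else 6,fy=8 if n=='top' else 6,interpolation=cv2.INTER_CUBIC))
h=max(i.shape[0] for i in a);im=np.hstack([cv2.copyMakeBorder(i,0,h-i.shape[0],0,0,0) for i in a]);print(im.shape);cv2.imwrite('pics/box.png',im)
E
```

```text
(520, 768, 3)
```

View pics/box.png

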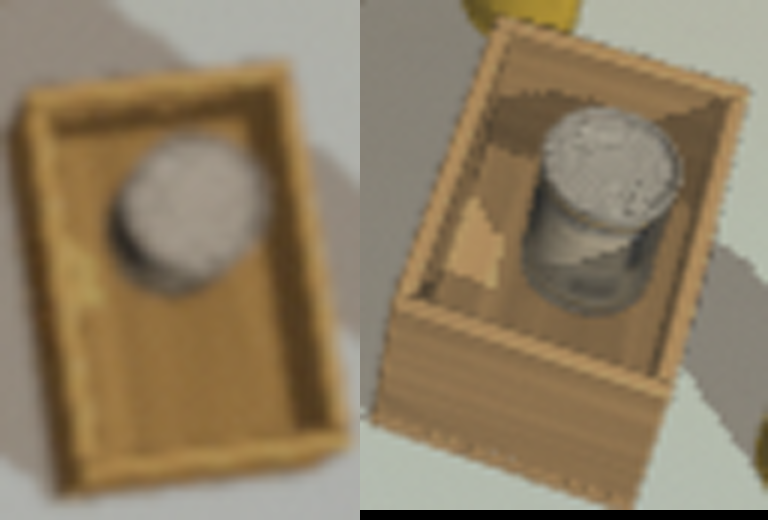

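```bash
python3 - <<'E'
from fit import *
M=np.array([(-80,55),(80,55),(80,-55),(-80,-55)])
for n,q in(('top',np.array([(74,488),(26,93),(291,63),(346,447)])/8+[375,190]),('scene',(np.array([(397,302),(497,20),(748,92),(667,388)])-[360,0])/6+[360,225])):
  d=dict(np.load(n+'B.npz'));q=q-0.4*0
  P=ray(d,q-.44,.09)*1000;t,th,e=kab(M,P);print(n,t.round(1),th.round(4),e.round(1).tolist())
  L=lambda a,b:np.linalg.norm(P[a]-P[b]).round(1)
  print('sizes',L(0,1),L(2,3),L(1,2),L(3,0))
# rim jitter: triangulate corners between views
from numpy.linalg import lstsq
E
python3 st.py
```

```text
top [ 461. -208.] 0.0894 [[-1.4, 0.3], [-1.1, -1.9], [-0.5, -0.1], [3.0, 1.7]]
sizes 160.1 156.4 108.2 109.2
scene [ 461.7 -210.4] 0.1065 [[3.4, -1.8], [-4.0, -1.8], [-3.4, 0.3], [4.1, 3.4]]
sizes 152.6 152.2 108.0 104.9
t 15.98 p [576.3 296.3  -2. ] ang 90.83 zt [-0.015 -0.014 -1.   ] F [-5.9 -5.9  8.4] M [-0.63  0.56 -0.13] w 15.3
```

Request:
{"name": "carry_out", "arguments": {"series": [[[0,0,0],0],[[0,0,-2],0],[[-1,-1,-5],0],[[-1,-1,-8],0],[[0,0,-12],0],[[0,0,-15],0],[[0,0,-15],0],[[0,0,-15],0],[[0,0,-15],0],[[0,0,-15],0]]}}

```text
clock: 16.82
position: [0.572, 0.2944, 0.1015]
ee_rot: [-0.003, 0.702, 0.712, -0.015]
contact_force: [-0.2, -1.1, -3.3]
width: 0.0158
```

```bash
python3 st.py
```

```text
t 16.82 p [572.  294.4 101.5] ang 90.83 zt [-0.026 -0.017 -1.   ] F [-0.2 -1.1 -3.3] M [ 0.01 -0.04  0.03] w 15.8
```

Request:
{"name": "carry_out", "arguments": {"series": [[[0,0,-15],0],[[0,0,-15],0],[[0,0,-15],0],[[0,0,-15],0],[[0,0,-10],0],[[0,0,0],0]]}}

```text
clock: 17.32
position: [0.5751, 0.2968, 0.1808]
ee_rot: [-0.002, 0.702, 0.712, -0.012]
contact_force: [0.7, 0.0, -1.8]
width: 0.0153
```

```bash
python3 st.py 461 -208 170
```

```text
t 17.32 p [575.1 296.8 180.8] ang 90.88 zt [-0.019 -0.014 -1.   ] F [ 0.7  0.  -1.8] M [ 0.02 -0.01 -0.  ] w 15.3
tool shift [-502.8 -121.4   19.8]
```

Request:
{"name": "carry_out", "arguments": {"series": [[[-8,-2,0],0],[[-15,-3,0],-0.5],[[-20,-5,0],-0.5],[[-20,-5,0],-0.5],[[-20,-5,0],-0.5],[[-20,-5,0],-0.5],[[-20,-5,0],-0.5],[[-20,-5,0],0],[[-20,-5,0],0],[[-20,-5,0],0]]}}

```text
clock: 18.15
position: [0.5292, 0.103, 0.174]
ee_rot: [-0.007, 0.679, 0.734, -0.019]
contact_force: [0.2, -1.2, -3.5]
width: 0.0151
```

```bash
python3 st.py 461 -208 180
```

```text
t 18.15 p [529.2 103.  174. ] ang 94.47 zt [-0.036 -0.017 -0.999] F [ 0.2 -1.2 -3.5] M [-0.04 -0.06  0.01] w 15.1
tool shift [-304.8  -92.2    1.9]
```

Request:
{"name": "carry_out", "arguments": {"series": [[[-15,-5,-1],0],[[-15,-5,-1],0],[[-15,-5,-1],0],[[-15,-5,-1],0],[[-15,-5,-1],0],[[-15,-5,-1],0],[[-15,-5,-1],0],[[-15,-5,-1],0],[[-15,-5,-1],0],[[-15,-5,-1],0]]}}

```text
clock: 18.98
position: [0.4746, -0.0632, 0.1782]
ee_rot: [-0.016, 0.68, 0.733, -0.028]
contact_force: [0.1, 0.1, -3.2]
width: 0.0152
```

```bash
python3 st.py 461 -208 180
```

```text
t 18.98 p [474.6 -63.2 178.2] ang 94.34 zt [-0.061 -0.019 -0.998] F [ 0.1  0.1 -3.2] M [-0.   -0.04  0.02] w 15.2
tool shift [-143.4  -24.4    1.8]
```

Request:
{"name": "carry_out", "arguments": {"series": [[[0,0,0],0],[[0,0,0],0],[[0,0,0],0]]}}

```text
clock: 19.23
position: [0.4708, -0.0662, 0.1761]
ee_rot: [-0.018, 0.681, 0.731, -0.03]
contact_force: [-1.2, -0.2, -3.9]
width: 0.0154
```

```bash
python3 st.py
```

```text
t 19.23 p [470.8 -66.2 176.1] ang 94.07 zt [-0.066 -0.02  -0.998] F [-1.2 -0.2 -3.9] M [ 0.04 -0.05  0.02] w 15.4
```

Request:
{"name": "carry_out", "arguments": {"series": [[[0,15,0],0],[[0,15,0],0],[[0,15,0],0],[[0,15,0],0],[[0,0,0],0],[[0,0,0],0]]}}

```text
clock: 19.73
position: [0.5327, -0.0573, 0.1692]
ee_rot: [-0.02, 0.68, 0.733, -0.03]
contact_force: [0.3, 0.2, -3.0]
width: 0.015
```

```bash
python3 st.py
```

```text
t 19.73 p [532.7 -57.3 169.2] ang 94.31 zt [-0.071 -0.017 -0.997] F [ 0.3  0.2 -3. ] M [-0.02 -0.06 -0.02] w 15.0
```

Request:
{"name": "carry_out", "arguments": {"series": [[[0,-30,0],0],[[0,-30,0],0],[[0,0,0],0],[[0,0,0],0]]}}

```text
clock: 20.07
position: [0.4699, -0.0597, 0.1712]
ee_rot: [-0.022, 0.678, 0.734, -0.031]
contact_force: [0.7, -0.4, -3.1]
width: 0.0149
```

```bash
python3 st.py
```

```text
t 20.07 p [469.9 -59.7 171.2] ang 94.52 zt [-0.075 -0.015 -0.997] F [ 0.7 -0.4 -3.1] M [-0.   -0.11 -0.04] w 14.9
```

Pitch sags about 0.001 rad per row under the lid's weight (targets reset to the measured pose), so the far end is now ~3.5° low. Remedy: press the cleats flat, still gripped, on clear worktop behind the box, then make a short quick hop to the box. Check that space.

```bash
python3 - <<'E'
from fit import *
t=dict(np.load('top0.npz'))
f=t['frame'];hsv=cv2.cvtColor(f,cv2.COLOR_BGR2HSV)
for nm,p,z in(('yellow1',(372,179),.07),('yellow2',(435,229),.07),('disc',(433,195),0),('can',(443,158),.09),('scissors',(470,200),0)):print(nm,(ray(t,[p],z)*1000).round(0))
for y in(-100,-160,-228,-290):
  for x in range(540,761,20):
    u,v=proj(t,[[x/1000,y/1000,0]])[0].round().astype(int);print(y,x,(u,v),hsv[v,u].tolist(),end=' | ' if x%80 else '\n')
  print()
E
```

```text
yellow1 [[ 615. -134.   70.]]
yellow2 [[ 444. -331.   70.]]
disc [[ 573. -350.    0.]]
can [[ 677. -369.   90.]]
scissors [[ 553. -476.    0.]]
-100 540 (np.int64(361), np.int64(206)) [18, 39, 144] | -100 560 (np.int64(361), np.int64(200)) [16, 38, 147]
-100 580 (np.int64(360), np.int64(194)) [16, 41, 144] | -100 600 (np.int64(360), np.int64(189)) [16, 39, 145] | -100 620 (np.int64(360), np.int64(183)) [21, 26, 154] | -100 640 (np.int64(360), np.int64(177)) [18, 38, 146]
-100 660 (np.int64(360), np.int64(172)) [16, 39, 144] | -100 680 (np.int64(359), np.int64(166)) [19, 37, 144] | -100 700 (np.int64(359), np.int64(161)) [33, 16, 173] | -100 720 (np.int64(359), np.int64(155)) [35, 16, 172]
-100 740 (np.int64(359), np.int64(150)) [33, 18, 172] | -100 760 (np.int64(359), np.int64(145)) [19, 88, 156] | 
-160 540 (np.int64(378), np.int64(205)) [17, 149, 130] | -160 560 (np.int64(378), np.int64(200)) [18, 49, 140]
-160 580 (np.int64(378), np.int64(194)) [18, 36, 141] | -160 600 (np.int64(377), np.int64(188)) [18, 55, 139] | -160 620 (np.int64(377), np.int64(183)) [26, 255, 159] | -160 640 
[... 1015 characters left out ...]
5), np.int64(144)) [19, 88, 157] | 
-290 540 (np.int64(416), np.int64(205)) [30, 9, 173] | -290 560 (np.int64(416), np.int64(199)) [34, 12, 173]
-290 580 (np.int64(415), np.int64(193)) [34, 12, 173] | -290 600 (np.int64(415), np.int64(188)) [38, 12, 175] | -290 620 (np.int64(415), np.int64(182)) [30, 10, 174] | -290 640 (np.int64(414), np.int64(176)) [30, 13, 175]
-290 660 (np.int64(414), np.int64(171)) [33, 13, 174] | -290 680 (np.int64(414), np.int64(165)) [40, 13, 174] | -290 700 (np.int64(413), np.int64(160)) [38, 16, 174] | -290 720 (np.int64(413), np.int64(154)) [17, 38, 142]
-290 740 (np.int64(413), np.int64(149)) [17, 41, 142] | -290 760 (np.int64(412), np.int64(144)) [19, 89, 157] |
```

```bash
python3 st.py 645 -245 150
```

```text
t 20.07 p [469.9 -59.7 171.2] ang 94.52 zt [-0.075 -0.015 -0.997] F [ 0.7 -0.4 -3.1] M [-0.   -0.11 -0.04] w 14.9
tool shift [-198.3  161.3   10.8]
```

Request:
{"name": "carry_out", "arguments": {"series": [[[-20,15,0],0],[[-27,22,0],0],[[-27,22,0],0],[[-27,22,0],0],[[-27,22,0],0],[[-27,22,0],0],[[-27,22,0],0],[[-8,6,0],0]], "squeeze": 60}}

```text
clock: 20.73
position: [0.6414, -0.2384, 0.1597]
ee_rot: [-0.024, 0.676, 0.736, -0.031]
contact_force: [-0.2, 0.0, -3.7]
width: 0.0153
```

```bash
python3 st.py 645 -245 0
```

```text
t 20.73 p [ 641.4 -238.4  159.7] ang 94.92 zt [-0.076 -0.013 -0.997] F [-0.2  0.  -3.7] M [-0.02 -0.09  0.01] w 15.3
tool shift [ -5.8  15.3 159.1]
```

Request:
{"name": "carry_out", "arguments": {"series": [[[-1,3,25],0],[[-1,3,30],0],[[-1,3,30],0],[[-1,3,25],0],[[0,1,15],0],[[0,0,8],0],[[0,0,4],0]]}}

```text
clock: 21.32
position: [0.6538, -0.2488, 0.0145]
ee_rot: [-0.02, 0.677, 0.736, -0.029]
contact_force: [0.5, -0.3, -2.7]
width: 0.0149
```

```bash
python3 st.py 645 -245 0
```

```text
t 21.32 p [ 653.8 -248.8   14.5] ang 94.8 zt [-0.069 -0.016 -0.997] F [ 0.5 -0.3 -2.7] M [-0.   -0.07  0.02] w 14.9
tool shift [ 4.7 -7.4 15. ]
```

Request:
{"name": "carry_out", "arguments": {"series": [[[3,-8,4],0],[[0,0,5],0],[[0,0,5],0],[[0,0,4],0],[[0,0,4],0],[[0,0,3],0]]}}

```text
clock: 21.82
position: [0.6478, -0.2477, -0.009]
ee_rot: [-0.017, 0.676, 0.736, -0.028]
contact_force: [-4.6, -1.1, 5.0]
width: 0.015
```

```bash
python3 st.py
```

```text
t 21.82 p [ 647.8 -247.7   -9. ] ang 94.87 zt [-0.063 -0.019 -0.998] F [-4.6 -1.1  5. ] M [0.04 0.4  0.1 ] w 15.0
```

Request:
{"name": "carry_out", "arguments": {"series": [[[0,0,3],0],[[0,0,3],0],[[0,0,3],0]]}}

```text
clock: 22.07
position: [0.6472, -0.2482, -0.0102]
ee_rot: [-0.016, 0.676, 0.736, -0.028]
contact_force: [-5.4, 1.6, 10.2]
width: 0.015
```

```bash
python3 st.py
```

```text
t 22.07 p [ 647.2 -248.2  -10.2] ang 94.92 zt [-0.061 -0.02  -0.998] F [-5.4  1.6 10.2] M [0.79 0.28 0.27] w 15.0
```

Request:
{"name": "carry_out", "arguments": {"series": [[[0,0,5],0],[[0,0,6],0],[[0,0,6],0],[[0,0,6],0]]}}

```text
clock: 22.4
position: [0.6461, -0.2486, -0.0124]
ee_rot: [-0.013, 0.675, 0.737, -0.027]
contact_force: [-7.4, 3.3, 22.2]
width: 0.0151
```

```bash
python3 st.py
```

```text
t 22.4 p [ 646.1 -248.6  -12.4] ang 95.02 zt [-0.056 -0.023 -0.998] F [-7.4  3.3 22.2] M [1.11 1.   0.23] w 15.1
```

Request:
{"name": "carry_out", "arguments": {"series": [[[0,0,6],0],[[0,0,6],0],[[0,0,6],0],[[0,0,6],0]]}}

```text
clock: 22.73
position: [0.6467, -0.2488, -0.0124]
ee_rot: [-0.008, 0.675, 0.737, -0.025]
contact_force: [-6.4, 2.1, 22.8]
width: 0.0149
```

```bash
python3 st.py
```

```text
t 22.73 p [ 646.7 -248.8  -12.4] ang 95.09 zt [-0.045 -0.026 -0.999] F [-6.4  2.1 22.8] M [1.19 1.32 0.2 ] w 14.9
```

Request:
{"name": "carry_out", "arguments": {"series": [[[0,0,6],0],[[0,0,6],0],[[0,0,6],0],[[0,0,6],0],[[0,0,6],0],[[0,0,6],0],[[0,0,6],0],[[0,0,6],0]]}}

```text
clock: 23.4
position: [0.6477, -0.2491, -0.0125]
ee_rot: [0.001, 0.675, 0.738, -0.021]
contact_force: [-6.6, 4.2, 23.7]
width: 0.015
```

```bash
python3 st.py
```

```text
t 23.4 p [ 647.7 -249.1  -12.5] ang 95.17 zt [-0.028 -0.032 -0.999] F [-6.6  4.2 23.7] M [1.27 1.6  0.05] w 15.0
```

Request:
{"name": "carry_out", "arguments": {"series": [[[0,0,4],0],[[0,0,2],0],[[0,0,0],0],[[0,0,0],0]]}}

```text
clock: 23.73
position: [0.6486, -0.249, -0.01]
ee_rot: [0.003, 0.675, 0.738, -0.02]
contact_force: [0.7, 0.4, -3.4]
width: 0.0147
```

```bash
python3 st.py 461 -208 93
```

```text
t 23.73 p [ 648.6 -249.   -10. ] ang 95.16 zt [-0.022 -0.034 -0.999] F [ 0.7  0.4 -3.4] M [-0.02 -0.05  0.02] w 14.7
tool shift [  54.4 -185.7 -100.1]
```

Request:
{"name": "carry_out", "arguments": {"series": [[[0,0,-20],0],[[0,0,-35],0],[[0,-2,-40],0],[[5,-15,-25],-0.2],[[9,-30,0],0],[[9,-33,0],0],[[9,-33,0],0],[[9,-33,0],0],[[6,-20,0],0],[[2,-6,0],0]]}}

```text
clock: 24.57
position: [0.4757, -0.2132, 0.1099]
ee_rot: [0.006, 0.673, 0.74, -0.019]
contact_force: [-0.0, -0.6, -3.5]
width: 0.0147
```

```bash
python3 st.py 461 -208 93
```

```text
t 24.57 p [ 475.7 -213.2  109.9] ang 95.44 zt [-0.018 -0.036 -0.999] F [-0.  -0.6 -3.5] M [ 0.03 -0.04  0.04] w 14.7
tool shift [  7.2 -13.8  16.9]
```

Request:
{"name": "carry_out", "arguments": {"series": [[[4,-8,3],0],[[3,-4,2],0]]}}

```text
clock: 24.73
position: [0.4626, -0.208, 0.105]
ee_rot: [0.007, 0.673, 0.739, -0.019]
contact_force: [-0.3, -0.2, -3.1]
width: 0.0152
```

```bash
python3 st.py 461 -208 93; python3 snap.py 9 370 175 430 260 355 205 440 315
```

```text
t 24.73 p [ 462.6 -208.   105. ] ang 95.36 zt [-0.015 -0.037 -0.999] F [-0.3 -0.2 -3.1] M [0.01 0.07 0.03] w 15.2
tool shift [ 0.6 -1.4 12. ]
top 6.583333333333333 0
scene 4.647058823529412 395
```

View pics/s9.png

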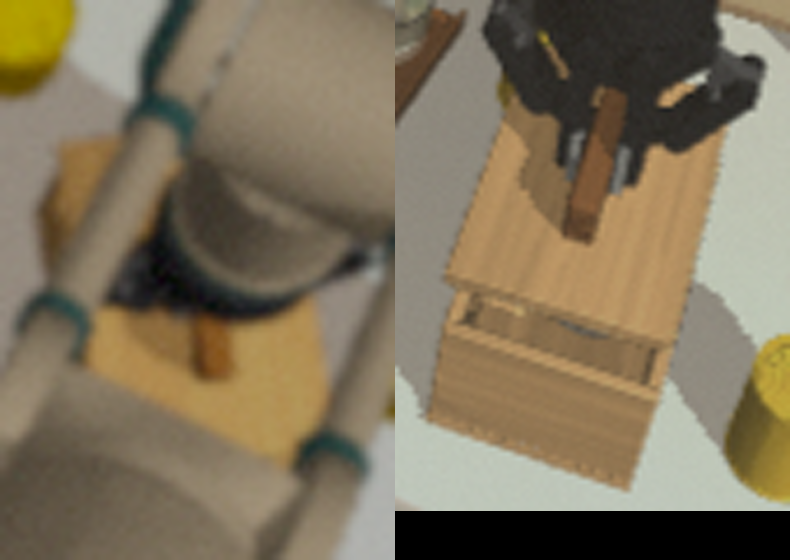

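Lid sits over the box, visually parallel: scene crop lid near corners (447,276),(672,346), rim near corners (450,325),(662,393). Compute the offsets relative to the rim in the same picture.

```bash
python3 - <<'E'
from fit import *
s=dict(np.load('scene9.npz'));t=dict(np.load('top9.npz'))
cs=lambda p:(np.array(p,float)-[395,0])/4.647+[355,205]-.4
ct=lambda p:np.array(p,float)/6.5833+[370,175]-.4
g=lambda a:print((a*1000).round(1).tolist())
zt=.105+.012+.018
print('lid near L,R (scene)');g(ray(s,cs([(447,275),(672,346)]),zt))
print('rim near L,R (scene)');g(ray(s,cs([(450,325),(662,393)]),.09))
print('lid left edge, right edge mid(scene)');g(ray(s,cs([(478,192),(700,236)]),zt))
print('top: lid FL, right edge pts');g(ray(t,ct([(62,142),(321,320),(330,375)]),zt))
# prediction
def rect(c,th,z):
    R=np.array([[np.cos(th),-np.sin(th)],[np.sin(th),np.cos(th)]]);M=np.array([(-80,55),(80,55),(80,-55),(-80,-55)])
    return np.c_[(M@R.T+c),[z]*4]/1000
L=rect((462.6+.5,-207),np.radians(5.36),zt*1000);B=rect((461.3,-209),.097,90)
print('lid pred scene',((proj(s,L)-[355,205]+.4)*4.647+[395,0]).round().tolist());print('rim pred scene',((proj(s,B)-[355,205]+.4)*4.647+[395,0]).round().tolist())
print('lid pred top',((proj(t,L)-[370,175]+.4)*6.583).round().tolist())
E
```

```text
lid near L,R (scene)
[[377.5, -162.5, 135.0], [389.8, -270.3, 135.0]]
rim near L,R (scene)
[[381.3, -167.1, 90.0], [393.6, -272.8, 90.0]]
lid left edge, right edge mid(scene)
[[430.8, -156.9, 135.0], [456.6, -263.3, 135.0]]
top: lid FL, right edge pts
[[540.9, -146.9, 135.0], [452.9, -264.8, 135.0], [426.8, -267.4, 135.0]]
lid pred scene [[442.0, 272.0], [531.0, 44.0], [735.0, 103.0], [669.0, 347.0]]
rim pred scene [[437.0, 328.0], [523.0, 101.0], [719.0, 160.0], [655.0, 402.0]]
lid pred top [[105.0, 483.0], [58.0, 149.0], [286.0, 124.0], [339.0, 456.0]]
```

```bash
python3 - <<'E'
from fit import *
S={}
for n in('scene','top'):
    F=[]
    for i in range(4): d=cam(n);F.append(d['frame'].astype(float))
    d['f']=np.mean(F,0);d['frame']=d['f'].astype(np.uint8);np.savez(f'{n}H.npz',**{k:v for k,v in d.items() if k!='f'});S[n]=d
def prof(img,pts):return cv2.remap(cv2.cvtColor(img,cv2.COLOR_BGR2GRAY).astype(np.float32),pts[...,0].astype(np.float32),pts[...,1].astype(np.float32),cv2.INTER_LINEAR).mean(1)
s=S['scene']['frame'];us=np.arange(372,408,1.)
vs=np.arange(262,294,.5)
P=np.array([[(u,v+.315*(u-390)) for u in us] for v in vs]);p=prof(s,P)
print('scene near profile at u=390');print(' '.join(f'{v:.1f}:{x:.0f}' for v,x in zip(vs,p)))
t=S['top']['frame'];tb=dict(np.load('topB.npz'))['frame']
us=np.arange(380.,388);vs=np.arange(190,206,.5)
for nm,im in(('lid',t),('box',tb)):
    sat=cv2.cvtColor(cv2.cvtColor(im,cv2.COLOR_BGR2HSV)[...,1],cv2.COLOR_GRAY2BGR)
    P=np.array([[(u,v-.11*(u-384)) for u in us] for v in vs]);print(nm,'far top sat @u=384',' '.join(f'{v:.1f}:{x:.0f}' for v,x in zip(vs,prof(sat,P))))
vr=np.arange(222.,233);us=np.arange(410,428,.5)
for nm,im in(('lid',t),('box',tb)):
    sat=cv2.cvtColor(cv2.cvtColor(im,cv2.COLOR_BGR2HSV)[...,1],cv2.COLOR_GRAY2BGR)
    P=np.array([[(u+.14*(v-227),v) for v in vr] for u in us]);print(nm,'right top sat @v=227',' '.join(f'{v:.1f}:{x:.0f}' for v,x in zip(us,prof(sat,P))))
E
python3 st.py
```

```text
scene near profile at u=390
262.0:148 262.5:148 263.0:148 263.5:148 264.0:148 264.5:148 265.0:148 265.5:148 266.0:148 266.5:148 267.0:149 267.5:149 268.0:149 268.5:149 269.0:149 269.5:145 270.0:136 270.5:127 271.0:123 271.5:120 272.0:118 272.5:115 273.0:114 273.5:115 274.0:116 274.5:116 275.0:114 275.5:112 276.0:113 276.5:113 277.0:113 277.5:113 278.0:113 278.5:113 279.0:113 279.5:113 280.0:113 280.5:113 281.0:118 281.5:130 282.0:142 282.5:147 283.0:150 283.5:149 284.0:140 284.5:128 285.0:121 285.5:120 286.0:120 286.5:122 287.0:124 287.5:127 288.0:128 288.5:128 289.0:127 289.5:125 290.0:124 290.5:124 291.0:124 291.5:124 292.0:124 292.5:123 293.0:124 293.5:125
lid far top sat @u=384 190.0:36 190.5:36 191.0:37 191.5:37 192.0:37 192.5:37 193.0:38 193.5:42 194.0:50 194.5:66 195.0:88 195.5:110 196.0:127 196.5:137 197.0:141 197.5:141 198.0:139 198.5:137 199.0:135 199.5:133 200.0:131 200.5:129 201.0:126 201.5:123 202.0:121 202.5:118 203.0:117 203.5:114 204.0:112 204.5:109 205.0:106 205.5:103
box far top sat @u=384 190.0:36 190.5:37 191.0:37 191.5:37 192.0:37 192.5:37 193.0:37 193.5:37 194.0
[... 371 characters left out ...]
0:135 416.5:134 417.0:131 417.5:125 418.0:113 418.5:97 419.0:77 419.5:60 420.0:50 420.5:45 421.0:45 421.5:46 422.0:48 422.5:52 423.0:55 423.5:57 424.0:59 424.5:61 425.0:63 425.5:64 426.0:66 426.5:67 427.0:68 427.5:69
box right top sat @v=227 410.0:153 410.5:153 411.0:153 411.5:153 412.0:154 412.5:154 413.0:150 413.5:145 414.0:138 414.5:128 415.0:114 415.5:98 416.0:79 416.5:61 417.0:48 417.5:40 418.0:36 418.5:35 419.0:36 419.5:37 420.0:38 420.5:38 421.0:39 421.5:41 422.0:45 422.5:53 423.0:69 423.5:90 424.0:113 424.5:139 425.0:153 425.5:165 426.0:177 426.5:184 427.0:192 427.5:199
t 25.23 p [ 464.1 -208.4  105.3] ang 95.4 zt [-0.015 -0.037 -0.999] F [ 0.1  0.2 -3.1] M [ 0.05  0.01 -0.01] w 15.0
```

```bash
python3 - <<'E'
from fit import *
s=dict(np.load('sceneH.npz'));t=dict(np.load('topB.npz'));th=.0955
ex=np.array([np.cos(th),np.sin(th)]);ey=np.array([-ex[1],ex[0]])
c=np.array([461.3,-209])
for nm,d,p,z in(('top lid far',t,(384,195.0),.1353),('top box far',t,(384,199.95),.09),('top lid right',t,(418.8,227),.1353),('top box right',t,(415.8,227),.09),('sc lid near',s,(390,270.0),.1353),('sc box near',s,(390,284.3),.09)):
  q=ray(d,[p],z)[0,:2]*1000-c;print(nm,'along',(q@ex).round(1),'across',(q@ey).round(1))
# scene left silhouettes: lid left edge in H, box left rim edge in B (saturation)
sb=dict(np.load('sceneB.npz'))
for nm,im in(('lid',s['frame']),('box',sb['frame'])):
  g=cv2.cvtColor(im,cv2.COLOR_BGR2HSV)[...,1].astype(np.float32)
  for v in(255,262):
    us=np.arange(362,386,1);print(nm,v,[int(x) for x in g[v,362:386]])
E
```

```text
top lid far along 87.1 across 38.2
top box far along 80.6 across 33.3
top lid right along -25.6 across -54.2
top box right along -18.4 across -55.0
sc lid near along -74.6 across 0.1
sc box near along -80.1 across -7.9
lid 255 [30, 29, 29, 30, 30, 31, 39, 86, 118, 118, 115, 118, 118, 118, 118, 119, 119, 119, 119, 117, 119, 119, 117, 119]
lid 262 [30, 30, 30, 33, 63, 116, 117, 118, 118, 117, 117, 118, 117, 117, 117, 117, 117, 116, 119, 117, 119, 118, 118, 119]
box 255 [32, 30, 30, 30, 28, 30, 28, 32, 29, 30, 73, 115, 118, 116, 112, 116, 111, 116, 115, 113, 116, 115, 113, 113]
box 262 [30, 30, 30, 32, 32, 32, 30, 48, 105, 119, 116, 116, 114, 113, 113, 112, 115, 115, 117, 117, 115, 114, 114, 118]
```

```bash
python3 - <<'E'
from fit import *
s=dict(np.load('sceneH.npz'));th=.0955
ex=np.array([np.cos(th),np.sin(th)]);ey=np.array([-ex[1],ex[0]]);c=np.array([461.3,-209])
for nm,P,z in(('lid left',[(368.75,255),(366.2,262)],.1353),('box left',[(372,255),(369.45,262)],.09)):
  q=ray(s,P,z)[:,:2]*1000-c;print(nm,(q@ex).round(1),(q@ey).round(1))
# yaw: fit edge lines. top far-edge/right-edge & scene near/left edge angles via half-level crossing
def cross(a,lo):
    i=np.where((a[:-1]<lo)!=(a[1:]<lo))[0];return i+(lo-a[i])/(a[i+1]-a[i])
t=dict(np.load('topH.npz'));tb=dict(np.load('topB.npz'));sb=dict(np.load('sceneB.npz'))
def left(d,z,vs,u0,u1):
    g=cv2.cvtColor(d['frame'],cv2.COLOR_BGR2HSV)[...,1].astype(float);P=[(u0+cross(g[v,u0:u1],74)[0],v) for v in vs]
    q=ray(d,P,z)[:,:2]*1000;m=np.polyfit(q[:,0],q[:,1],1);return m,np.std(q[:,1]-np.polyval(m,q[:,0])).round(2)
print('scene left slope lid',left(s,.1353,range(246,263),355,395),'box',left(sb,.09,range(240,272),355,395))
def right(d,z,vs,u0,u1):
    g=cv2.cvtColor(d['frame'],cv2.COLOR_BGR2HSV)[...,1].astype(float);P=[(u0+cross(g[v,u0:u1],88)[0],v) for v in vs]
    q=ray(d,P,z)[:,:2]*1000;m=np.polyfit(q[:,0],q[:,1],1);return m,np.std(q[:,1]-np.polyval(m,q[:,0])).round(2)
print('top right slope lid',right(t,.1353,range(222,236),412,423),'box',right(tb,.09,range(205,240),409,421))
E
```

```text
lid left [-53.7 -74.3] [55.1 54.8]
box left [-17.4 -39.3] [53.3 53.1]
scene left slope lid (array([ 1.05545221e-01, -2.01790132e+02]), np.float64(0.1)) box (array([ 1.03797020e-01, -2.03180487e+02]), np.float64(0.17))
top right slope lid (array([ 1.50777349e-01, -3.31797898e+02]), np.float64(0.54)) box (array([ 8.89648062e-02, -3.04839511e+02]), np.float64(0.82))
```

Both cameras now agree: lid is 6 mm too far along +x and 1.4 mm too far +y, yaw equal within 0.002 rad. Correct and descend to the 15 mm gap.

Request:
{"name": "carry_out", "arguments": {"series": [[[-1,-4,4],0],[[0,-2,5],0],[[0,0,1],0]]}}

```text
clock: 25.48
position: [0.4584, -0.2108, 0.0948]
ee_rot: [0.008, 0.673, 0.74, -0.019]
contact_force: [-0.6, 1.0, -2.9]
width: 0.0149
```

```bash
cat > chk.py <<'E'
from fit import *
th=.0955;ex=np.array([np.cos(th),np.sin(th)]);ey=np.array([-ex[1],ex[0]]);c=np.array([461.3,-209])
def avg(n):
    F=[]
    for i in range(3): d=cam(n);F.append(d['frame'].astype(float))
    d['frame']=np.mean(F,0).astype(np.uint8);return d
def cross(a,lo,first=True):
    i=np.where((a[:-1]<lo)!=(a[1:]<lo))[0];i=i[0 if first else -1];return i+(lo-a[i])/(a[i+1]-a[i])
S=lambda d:cv2.cvtColor(d['frame'],cv2.COLOR_BGR2HSV)[...,1].astype(np.float32)
s=avg('scene');t=avg('top');z=manip.get_state()['position'][2]+.012+.018
def line(img,fx,lo):
    return cross(img,lo)
def m(img,P):return cv2.remap(img,P[...,0].astype(np.float32),P[...,1].astype(np.float32),cv2.INTER_LINEAR).mean(1)
q=lambda d,p,z:((ray(d,[p],z)[0,:2]*1000-c)@ex,(ray(d,[p],z)[0,:2]*1000-c)@ey)
us=np.arange(380.,388);vs=np.arange(190,206,.25);P=np.array([[(u,v-.11*(u-384)) for u in us] for v in vs]);v=190+.25*cross(m(S(t),P),90)
print('far: lid',round(q(t,(384,v),z)[0],1),'box 80.6')
vr=np.arange(222.,231);us=np.arange(410,423,.25);P=np.array([[(u+.14*(w-227),w) for w in vr] for u in us]);u=410+.25*cross(m(S(t),P),95)
print('right: lid',round(q(t,(u,227),z)[1],1),'box -55.0')
g=cv2.cvtColor(s['frame'],cv2.COLOR_BGR2GRAY).astype(np.float32);us=np.arange(372,408,1.);vs=np.arange(262,282,.25);P=np.array([[(u,w+.315*(u-390)) for u in us] for w in vs]);p=m(g,P);v=262+.25*cross(p,135)
print('near: lid',round(q(s,(390,v),z)[0],1),'box -80.1; edge v',v);print(' '.join(f'{a:.0f}' for a in m(g,np.array([[(u,w+.315*(u-390)) for u in us] for w in np.arange(266,290,.5)]))))
Q=[(355+cross(S(s)[w,355:395],74),w) for w in range(248,264)];r=ray(s,Q,z)[:,:2]*1000;k=np.polyfit(r[:,0],r[:,1],1);print('left: lid y(430)',np.polyval(k,430).round(1),'slope',k[0].round(4),'box -158.5 .1038')
E
python3 st.py; python3 chk.py
```

```text
t 25.48 p [ 458.4 -210.8   94.8] ang 95.44 zt [-0.014 -0.038 -0.999] F [-0.6  1.  -2.9] M [ 0.05 -0.02  0.01] w 14.9
far: lid 81.3 box 80.6
right: lid -54.9 box -55.0
near: lid -81.4 box -80.1; edge v 275.28845578432083
148 148 148 148 148 148 148 148 148 148 148 148 149 149 149 149 149 148 141 130 123 121 119 114 111 112 113 113 112 112 118 130 141 147 150 149 140 127 121 119 120 122 124 127 128 128 127 125
left: lid y(430) -158.2 slope 0.108 box -158.5 .1038
```

Aligned within about 1 mm, gap 14–17 mm by the different estimates. Settle and verify it is still.

Request:
{"name": "carry_out", "arguments": {"series": [[[0,0,0],0],[[0,0,0],0]]}}

```text
clock: 25.95
position: [0.4599, -0.2113, 0.0962]
ee_rot: [0.009, 0.673, 0.74, -0.018]
contact_force: [0.7, 0.4, -2.0]
width: 0.0151
```

```bash
python3 st.py; python3 chk.py | grep -v '^14'; python3 st.py; python3 - <<'E'
from fit import *
# jars and tray unchanged?
d0=dict(np.load('scene0.npz'));d=cam('scene')
m=np.abs(d['frame'].astype(int)-d0['frame']).max(2)
print('jar region changed px >60:',(m[185:270,305:368]>60).sum(),'qd',np.abs(manip.get_state()['qd']).max())
E
```

```text
t 25.95 p [ 459.9 -211.3   96.2] ang 95.44 zt [-0.011 -0.039 -0.999] F [ 0.7  0.4 -2. ] M [ 0.05  0.   -0.06] w 15.1
far: lid 81.8 box 80.6
right: lid -55.1 box -55.0
near: lid -79.5 box -80.1; edge v 274.4863157570362
left: lid y(430) -158.7 slope 0.1048 box -158.5 .1038
t 26.25 p [ 459.7 -211.3   96.1] ang 95.45 zt [-0.011 -0.039 -0.999] F [-0.3 -0.6 -3.2] M [0.03 0.02 0.03] w 15.1
jar region changed px >60: 0 qd 0.0014150975262965703
```

Request:
{"name": "carry_out", "arguments": {"series": [[[0,-1.5,3],0]]}}

```text
clock: 26.38
position: [0.4589, -0.2118, 0.0935]
ee_rot: [0.01, 0.673, 0.74, -0.018]
contact_force: [0.2, -0.5, -3.4]
width: 0.0153
```

```bash
python3 chk.py | grep -v '^14'; python3 st.py
```

```text
far: lid 79.8 box 80.6
right: lid -31.2 box -55.0
near: lid -81.5 box -80.1; edge v 276.10193534195423
left: lid y(430) -158.7 slope 0.1049 box -158.5 .1038
t 26.68 p [ 458.2 -211.5   93.1] ang 95.45 zt [-0.011 -0.039 -0.999] F [ 0.5 -1.2 -3.8] M [ 0.01 -0.02 -0.04] w 14.5
```

```bash
python3 -c "
from rig import manip
print(manip.get_state()['qd'].round(4));print(manip.sign_off())"
```

```text
[ 0.0014  0.0003 -0.0012 -0.0001 -0.0006 -0.0001]
the job is handed in; nothing more can be done
None
```

The job is handed in at about 27 s. The lid was squared against both stops, taken by its bar, carried over the jars, and is being held over the box with the grip still on.

**Last checks**
- **Position:** the lid's centre is about 1 mm from the rim's along its length and within about 0.5 mm across. Yaw agrees with the box to about 0.002 rad.
- **Gap and stillness:** the gap is about 15 mm from the contact-calibrated height; the camera estimates ran up to about 4 mm lower. The arm is still, and the force is just the lid's weight.
- **Jars:** the pictures show no change around them. The tin under the lid could not be seen, but nothing touched the box.

**What went wrong or disagreed**
- **Height offset:** the reported tool height was a constant 37 mm too low. I found this by touching the top of the lid and allowed for it.
- **Tilt during the carry:** the wrist sagged under the lid, leaving the far end low. I pressed the lid flat, still gripped, on clear worktop behind the box, then made a short hop back. So it did touch the worktop once between the jig and the box.
- **Level:** I estimate about 1° of remaining pitch from the tool's attitude; I did not measure it directly.
- **Failed check:** in the last camera round, one edge reading (the lid's right edge) was plainly a mis-detection. The round before gave -55.1 against -55.0 mm for the box.

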